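Clamp a tissue cassette in the marking stand

ROBOT

A 6-joint arm with a two-finger parallel gripper is mounted at the origin on a cart in front of the work surface, level with it; the furniture and walls round the work are solid. World frame = base frame: x ahead of the robot, y to its left, z up, the work surface at z = 0. Lengths are in m, angles in degrees, forces in N, time in s.
With the tool pointing down it reaches from about 0.325 to 0.85 m from the base axis. Payload 15.5 kg.
Tool frame: the origin (TCP) lies midway between the tips of the shut fingers; the grasp point (between the pads) lies 19 mm behind it; z points along the fingers, y is the line along which they close (so a half turn about z gives the same grasp; the last joint's range is limited). The gripper opens to 91 mm and grips with 3 to 60 N. Pads are 32 mm wide; open, the fingers measure 118 mm over their backs; the gripper's body (76 mm by 178 mm) begins 60 mm behind the grasp point.
Start: joints at [66.664, 28.281, 77.091, -0, 74.628, -5.472], TCP at [0.192, 0.595, 0.214] pointing down, gripper open.
Joint ranges: [-166.48, 166.48], [-47.26, 123.95], [12.59, 153.08], [-70.14, 250.14], [6.76, 159.57], [-176.63, 176.63]. Speed limits (degrees/s): [108.29, 108.29, 147.25, 172.46, 172.46, 172.46].

INTERFACE

Orientations are given as a 3x3 rotation matrix whose columns are the frame's x, y, z axes.
In Python, from bench import ctrl gives the robot as it stands. The module is installed in compiled form; this text tells all that it offers. Calls block until the motion is done:
- ctrl.goto(position, orientation): joint-space move of the TCP to a pose.
- ctrl.move_l(position, vel=0.15, ori=None, contact_N=None): straight line of the TCP; ori=None keeps the orientation; vel is the mean speed in m/s. With contact_N (N) it stops when the force on the tool has changed by that much, and returns True; else False.
- ctrl.movej(angles): joint-space move.
- ctrl.command_gripper(opening): opening from 0.0 (shut) to 1.0 (fully open); the grip force is fixed at half the most; returns when the fingers have stopped.
- ctrl.sleep(seconds).
- ctrl.ik(position, orientation): joint angles nearest the present ones, or None.
- ctrl.read_camera(name): name is "side" or "top" or "wrist"; returns the picture (400x640x3 uint8, blue, green, red); there is no depth.
- ctrl.camera_params(name): a dict with "fx", "fy", "cx", "cy" (pixels), "D" ([k1, k2, p1, p2, k3] as OpenCV has them; the pictures are not rectified), "pose" (4x4, takes a point from camera to world coordinates); the wrist camera has in their place "T_tool_cam" (4x4, takes a point from camera to tool coordinates, whose origin is the TCP and whose axes are the flange's). Camera axes: x right, y up, looking along -z (the intrinsics and any distortion apply to the point x, -y, -z); pixel columns grow to the right and rows downward; lengths in m; the calibration is good to about 2 mm. A picture is of the moment at which its call begins: read the wrist's pose just before it. camera_params takes no time and is no camera call.
A pose or a line that the arm cannot do raises ctrl.MotionError and nothing moves.
- ctrl.sign_off(): hands the job in; it is judged then, once.
Readings, each from a call of its own:
- ctrl.current_t(): time.
- ctrl.current_q(): joint angles.
- ctrl.current_dq(): joint speeds.
- ctrl.current_effort(): joint torques, N m.
- ctrl.current_tool_pos(): TCP position.
- ctrl.current_eef_rot(): TCP orientation.
- ctrl.current_contact_force(): force on the tool from outside, world axes, zero at the start.
- ctrl.current_wrist_torque(): the same for the moment, N m.
- ctrl.current_grip_width(): opening from 0.0 (shut) to 1.0 (fully open).
- ctrl.current_grasp_force(): force on a finger pad.
Only numpy, scipy, OpenCV 4.12 (cv2) and the standard library are available. Lean on these libraries where they do the work, as an engineer would, in place of code of your own. Each camera call takes 0.05 s, during which the arm holds its last target. There are 200 camera calls.

TASK

Clamp the tissue cassette that lies on the marking stand so that its label end can be written on: press the stand's bar down with one fingertip to hold the sprung flap open, and with the other fingertip push the cassette along the deck under the open flap until it is fully home against the end stop. Then let go of the bar so that the flap closes on the cassette, and move clear. Only press and push: do not lift or tip the cassette, and leave the spare cassette, the marker and the vial where they are.

Things in the scene. Friction and masses are not known exactly. Their poses are not given: they have to be found in the camera images.
- stand: Marking stand, fixed to the bench: grey block 128 mm long (its x -88 to +40), 62 mm wide (y -30.5 to +31.5), its flat top the deck, 24 mm above the bench, with aluminium rails. Origin on the bench, under the deck's middle line; +x is the push direction, from the open loading end to the end stop; +y is the side of the press bar; z up.
- deck (a point): Point on the deck's upper surface, 24 mm straight above the stand's origin; axes as the stand's. Two guide rails 4 mm high stand on the deck, 31 mm apart from x = 0 to +36 and flaring outward by 10 degrees each from x = 0 back to x = -52.
- end_stop (a point): Middle of the end stop's face at deck height, at the stand's x = +30, y = 0; the stop is 7 mm high. The cassette's front end goes against it.
- flap (a joint): Hinge of the sprung flap (rad): 0 shut, grows as it opens, stop at 0.62. The press bar is one piece with the flap on the other side of the pin, so pressing the bar down lifts the flap; a spring (0.1 N m/rad, preload 0.05 N m) shuts it when let go. About 4 N on the middle of the bar holds it open. From 0.30 up it is clear of the cassette; resting on the cassette it reads about 0.20.
- hinge (a point): Middle of the hinge pin, along the stand's x, at x = +12, y = +26, 12 mm above the deck. Its posts at x = -6 and +30 reach 16.5 mm above the deck.
- press_bar (a point): Middle of the top face of the press bar, a ribbed steel strip 115 mm long (stand's x -88 to +27), 26 mm wide. It moves with the flap: shut, its outer edge leans up 0.45 rad and its middle is at y = +51.5, 13 mm above the deck. At flap 0.45 it is level, top face 2 mm above the deck, middle at y = +49.5; 2 mm higher or lower is flap 0.36 or 0.54. It may be pressed anywhere along its length.
- pad (a point): Middle of the underside of the grey pad under the flap's free edge; the pad covers the stand's x -1 to +25, y -10 to 0. Shut, it is 2.5 mm above the deck and blocks the cassette's way; it rises with the flap.
- cassette: White plastic tissue cassette to clamp, 40 mm long (its x), 28.5 wide, 8 high, 20 g, rows of dark slots in the lid, slanted label face at its -x end (end wall 6 mm high). Origin: middle of its underside. It lies on the deck before the flap, label end away from the flap, within 3 degrees of the stand's x. Fully home, its origin is at the stand's x = +10.
- spare_cassette: Spare cassette of the same kind lying on the bench beside the stand, not to be touched. Origin at the middle of its underside.
- pen: Marker pen lying on the bench near the stand, 135 x 17 x 16 mm, not to be touched. Origin at the middle of its underside.
- gel_vial: Small glass vial, 21 mm across and 45 mm high, standing on the bench near the stand, not to be touched. Origin at the middle of its base.
- readout_left: Readout console, a fixed obstacle close behind the stand (on the far side from the robot): its sloping face begins at x = 0.48 in the world frame and rises away from the robot to about 0.16 m height at x = 0.70, between y = 0.22 and 0.39. Origin under its middle, on the bench.
- stereotax: Stereotaxic frame, a fixed obstacle to the right of the stand: base plate low on the bench up to about y = +0.10 in the world frame, tower up to 0.39 m high at x 0.52 to 0.62, side arms at 0.19 to 0.33 m height near x = 0.55 that reach to about y = +0.24 and -0.32. Pass in front of it or over it. Origin under its middle, on the bench.
Things that resemble listed ones, but are neither listed nor needed, are in the scene too. Of the things that look like the stand, the larger one is meant.

How it is judged (in metres and radians):
On the way, in this order (a step that is already met when the one before it is completed fails the run):
1. a fingertip on the press bar holds the flap open while the cassette is still in front of it (value of joint flap above 0.26 rad and contact force between the fingers and flap above 0.5 N and x of cassette in the frame of stand below -0.018 m), for 0.2 s.
2. the cassette is fully home under the flap, which a fingertip still holds open (value of joint flap above 0.24 rad and contact force between the fingers and flap above 0.5 N and x of cassette in the frame of stand above 0.007 m), for 0.2 s.
At the end, for the whole second after the job is handed in: The cassette lies flat and straight between the rails with its front end within 3 mm of the end stop, the flap has closed on it (flap below 0.25 rad, pad pressing on it with more than 0.5 N), all at rest (x of cassette in the frame of stand between 0.007 and 0.013 m and angle between the x axis of cassette and the x axis of stand, either way round below 0.12 rad and angle between cassette's own z axis and vertical below 0.08 rad and value of joint flap below 0.25 rad and contact force between flap and cassette above 0.5 N and linear speed of cassette below 0.01 m/s); the robot touches nothing.
It fails at once if the cassette is lifted more than 6 mm off the deck or tipped (z of cassette in the frame of deck above 0.006 m or angle between cassette's own z axis and vertical above 0.25 rad).
It fails at once if the cassette is pushed off the deck (z of cassette in the frame of deck below -0.006 m).
It fails at once if the spare cassette, the marker or the vial is moved by more than 15 mm (distance of any of spare_cassette, pen, gel_vial from where it was at the start of the episode above 0.015 m).
It also fails if it takes over 40 s, if anything falls off the work surface, if the arm or the gripper's body presses on something with over 40 N, if the wrist force passes 120 N, or if a joint passes its speed limit or range.

## Working session

There is one attempt and no reset: what is moved stays moved. The work goes in short steps, each a Python script; the robot and the scene stay as the last script left them, time stands still between calls to the robot, and variables do not carry over. Pictures are saved under pics/ and viewed, at most 10 in all, crops included, and the job is handed in when it is done.

```bash
mkdir -p pics
python3 - <<'E'
from bench import ctrl
import cv2,numpy as np
np.set_printoptions(precision=4,suppress=True)
for n in ("top","side","wrist"):
    im=ctrl.read_camera(n); cv2.imwrite(f"pics/{n}0.png",im)
    print(n,ctrl.camera_params(n))
print(ctrl.current_t(),ctrl.current_eef_rot(),ctrl.current_tool_pos())
E
```

```text
top {'fx': 461.45360853547083, 'fy': 461.45360853547083, 'cx': 317.99128551607856, 'cy': 199.66758616929545, 'D': array([-0.0188,  0.    ,  0.    ,  0.    ,  0.    ]), 'pose': array([[ 0.0962,  0.9695, -0.2252,  0.2736],
       [-0.9954,  0.0944, -0.019 ,  0.2211],
       [ 0.0028,  0.226 ,  0.9741,  0.9669],
       [ 0.    ,  0.    ,  0.    ,  1.    ]])}
side {'fx': 457.4252444598319, 'fy': 457.4252444598319, 'cx': 325.0397634113776, 'cy': 205.3247956149594, 'D': array([-0.0514,  0.    ,  0.    ,  0.    ,  0.    ]), 'pose': array([[-0.933 ,  0.1558, -0.3243,  0.1596],
       [-0.3593, -0.3559,  0.8627,  1.0583],
       [ 0.019 ,  0.9214,  0.388 ,  0.4097],
       [ 0.    ,  0.    ,  0.    ,  1.    ]])}
wrist {'fx': 330.4282397750344, 'fy': 330.4282397750344, 'cx': 317.37788821809465, 'cy': 202.83855983388526, 'D': array([0.0056, 0.    , 0.    , 0.    , 0.    ]), 'T_tool_cam': array([[ 0.0001,  0.966 ,  0.2585,  0.0725],
       [ 1.    , -0.0002,  0.0003,  0.0012],
       [ 0.0003,  0.2585, -0.966 , -0.17  ],
       [ 0.    ,  0.    ,  0.    ,  1.    ]])}
0.15 [[-0.9518  0.3067 -0.0003]
 [ 0.3067  0.9518 -0.0008]
 [ 0.0001 -0.0008 -1.    ]] [0.1916 0.5946 0.2135]
```

View pics/top0.png

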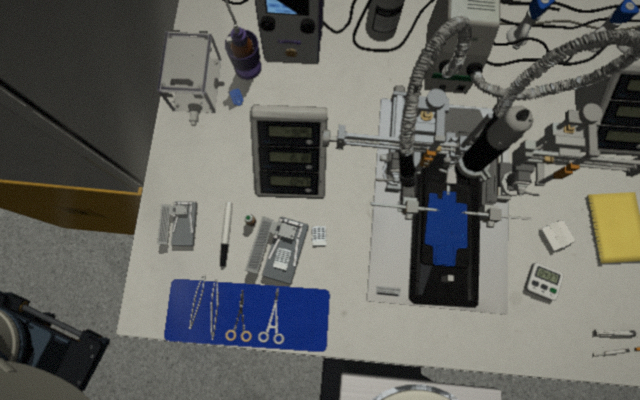

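View pics/wrist0.png

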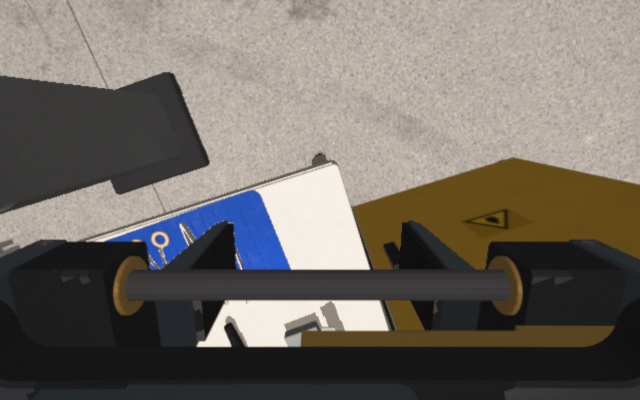

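The larger stand is around (283,250) in the top view, with a cassette at (282,258). The smaller look-alike is at (178,225), the spare cassette at (319,235), the pen at (226,235) and the vial at (250,221). I'll confirm with an enlarged crop.

Run:
```python
import cv2
im=cv2.imread("pics/top0.png")[205:295,220:340]; cv2.imwrite("pics/c1.png",cv2.resize(im,None,fx=6.6,fy=6.6,interpolation=cv2.INTER_CUBIC))
```

```text
(no output)
```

View pics/c1.png

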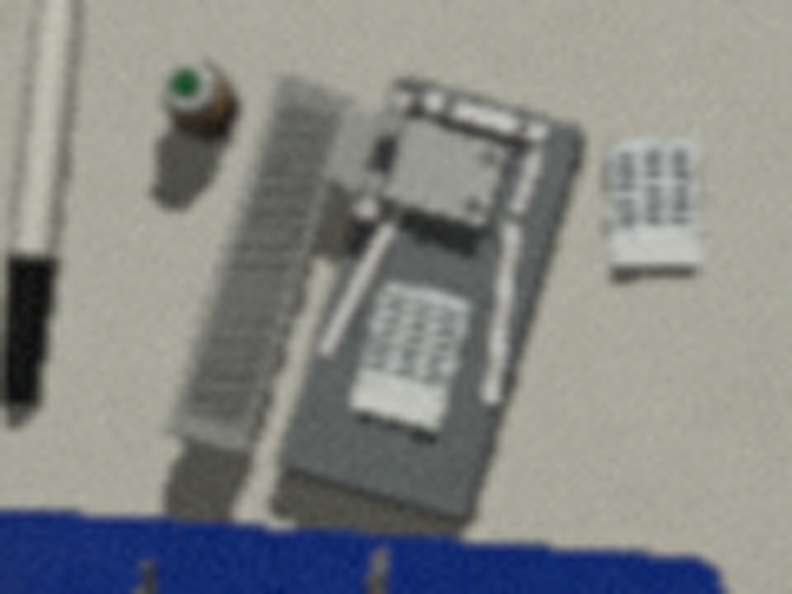

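View pics/side0.png

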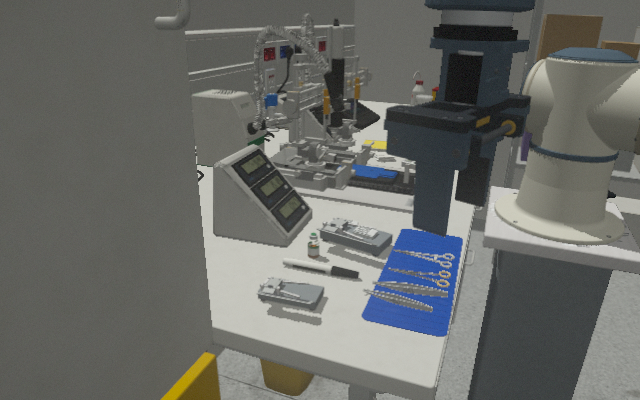

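The crop confirms it. The larger stand has its press bar on the left (+y) and a white cassette on the deck with its label end toward the robot. The spare cassette, vial and pen lie off the stand. I'll fit the stand pose from the deck corners, then look from close by with the wrist camera.

```bash
cat > h.py <<'E'
from bench import ctrl
import cv2,numpy as np
from scipy.optimize import least_squares
np.set_printoptions(precision=4,suppress=True)
def campose(n,tool=None):
    p=ctrl.camera_params(n)
    if n!="wrist": return p,p["pose"]
    T=np.eye(4); T[:3,3],T[:3,:3]=tool
    return p,T@p["T_tool_cam"]
def proj(p,T,P):
    c=(np.asarray(P)-T[:3,3])@T[:3,:3]; c=c*[1,-1,-1]
    K=np.array([[p["fx"],0,p["cx"]],[0,p["fy"],p["cy"]],[0,0,1]])
    return cv2.projectPoints(c.reshape(-1,1,3),np.zeros(3),np.zeros(3),K,p["D"])[0].reshape(-1,2)
def place(s,P):
    P=np.asarray(P,float); c,n=np.cos(s[2]),np.sin(s[2])
    return np.c_[s[0]+c*P[:,0]-n*P[:,1], s[1]+n*P[:,0]+c*P[:,1], P[:,2]]
def fit(p,T,P,uv,s0=(0.4,0.3,-0.26)):
    r=least_squares(lambda s:(proj(p,T,place(s,P))-uv).ravel(),s0,x_scale=[.01,.01,.1])
    return r.x,r.fun.reshape(-1,2)
def toolR(a):
    c,s=np.cos(a),np.sin(a); return np.array([[-c,-s,0],[-s,c,0],[0,0,-1.]])
E
python3 - <<'E'
from h import *
p,T=campose("top")
crop=np.array([[285,465],[470,518],[583,130],[400,78]]); uv=(crop+.5)/6.6-.5+[220,205]
s,r=fit(p,T,np.array([[-88,31.5,24],[-88,-30.5,24],[40,-30.5,24],[40,31.5,24]])/1e3,uv)
print(s,r.tolist())
cc=(np.array([[383,281],[470,297],[437,436],[352,410]])+.5)/6.6-.5+[220,205]
print(fit(p,T,np.array([[20,14.2,32],[20,-14.2,32],[-20,-14.2,30],[-20,14.2,30]])/1e3,cc)[0]) # z incl. deck
tp=place(s,[[-0.06,0.015,0.20]])[0]
print(tp); ctrl.goto(tp,toolR(s[2]))
P=ctrl.current_tool_pos(),ctrl.current_eef_rot(); im=ctrl.read_camera("wrist")
np.savez("w1.npz",p=P[0],R=P[1]); cv2.imwrite("pics/w1.png",im); print(P,ctrl.current_t())
E
```

```text
[ 0.405   0.291  -0.1756] [[-0.9364611571502337, 0.49994864733241684], [0.47225152107125723, 0.8486237603470954], [0.706100133198845, -0.7109123097009729], [-0.233290481220763, -0.7398946631158481]]
[ 0.3613  0.3006 -0.132 ]
[0.3486 0.3163 0.2   ]
(array([0.3486, 0.3171, 0.2001]), array([[-0.9847,  0.1745,  0.0003],
       [ 0.1745,  0.9847,  0.0005],
       [-0.0002,  0.0005, -1.    ]])) 1.4167
```

View pics/w1.png

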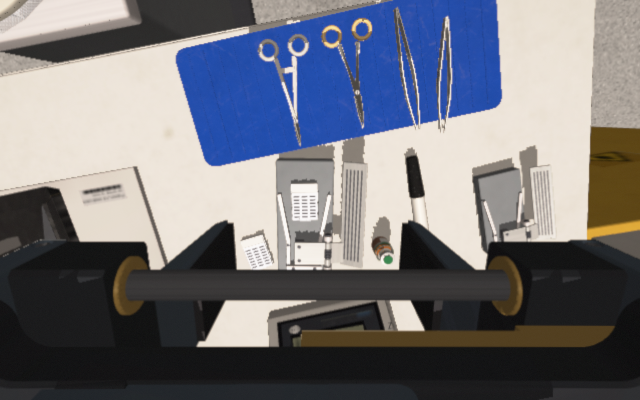

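The wrist view shows the stand at columns 276–368, rows 150–270, with the cassette at (305,202). I'll enlarge it.

Run:
```python
import cv2
im=cv2.imread("pics/w1.png")[147:275,260:390]; cv2.imwrite("pics/c2.png",cv2.resize(im,None,fx=4.6,fy=4.6,interpolation=cv2.INTER_CUBIC))
```

```text
(no output)
```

View pics/c2.png

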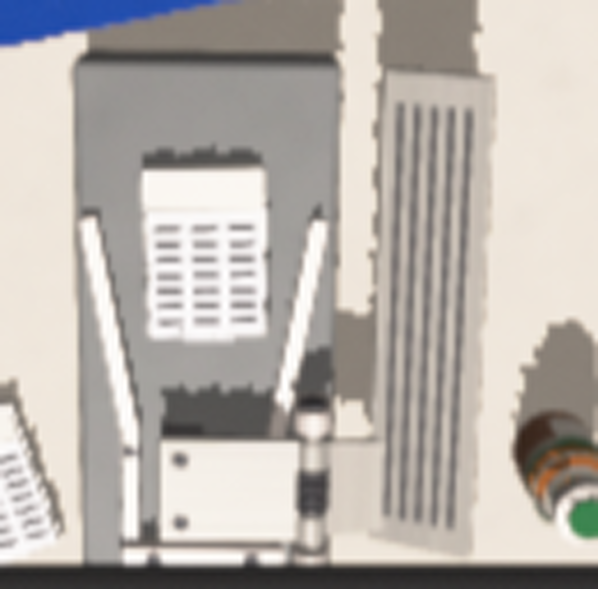

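Enlarged: deck front corners at (77,62) and (337,62), bar corners at (386,70), (493,77), (377,538) and (470,555). Cassette corners are at (143,168), (264,168), (266,335) and (150,337). Next I'll fit the stand and cassette poses.

Run:
```python
from h import *
w=np.load("w1.npz"); p,T=campose("wrist",(w["p"],w["R"]))
f=lambda c:(np.array(c)+.5)/4.6-.5+[260,147]
s,r=fit(p,T,np.array([[-88,31.5,24],[-88,-30.5,24],[-88,39.8,31.3],[-88,63.2,42.7],[27,39.8,31.3],[27,63.2,42.7]])/1e3,
 f([[337,62],[77,62],[386,70],[493,77],[377,538],[470,555]]))
print(s,r.tolist())
c,r=fit(p,T,np.array([[20,14.2,32],[20,-14.2,32],[-20,-14.2,30],[-20,14.2,30]])/1e3,f([[266,335],[150,337],[143,168],[264,168]]))
print(c,r.tolist())
d=c[:2]-s[:2];a=s[2];print("cassette in stand",d@[np.cos(a),np.sin(a)],d@[-np.sin(a),np.cos(a)],np.degrees(c[2]-a))
print(proj(p,T,place(s,np.array([[0,-15.5,28],[0,15.5,28],[-52,-24.7,28],[-52,24.7,28]])/1e3))*4.6-[260*4.6,147*4.6])
np.save("s.npy",s)
```

```text
[ 0.4074  0.2938 -0.1767] [[1.4477585866069376, 0.05296007351432763], [-1.1894526804604766, -0.03249380690022008], [-0.7678662460232886, -0.7234817084382144], [0.3801140798327083, -0.6471318478122896], [-1.000361700419944, 0.37014520245179483], [1.0987410371846522, 1.3090746398321471]]
[ 0.3633  0.3016 -0.1603] [[0.5564405433912043, 0.2355685107887382], [-0.65694196283971, 0.1809285162526919], [-0.3351485767972804, 0.012722601981778325], [0.4331063473661061, -0.3865568064292404]]
cassette in stand -0.044834810807893366 -3.5411036215233886e-05 0.9412325525754239
[[141.7111 428.4159]
 [270.7274 428.5722]
 [ 97.6052 217.884 ]
 [311.0509 218.171 ]]
```

The cassette sits at stand x = −45 mm, y = 0, yaw +0.9°. I'll straddle the two targets with the bar finger at y = +50 and the pushing finger at y = 0 behind the cassette, then press down.

Run:
```python
from h import *
s=np.load("s.npy"); R=toolR(s[2])
ctrl.command_gripper(0.40)
P=lambda x,z:place(s,[[x,0.025,z]])[0]
ctrl.goto(P(-.09,.10),R); ctrl.move_l(P(-.09,.05),vel=.08); ctrl.sleep(.2)
print(ctrl.current_grip_width(),ctrl.current_contact_force())
for z in (.038,.032,.0255):
    h=ctrl.move_l(P(-.09,z),vel=.03,contact_N=10); print(z,h,ctrl.current_tool_pos(),ctrl.current_contact_force(),ctrl.current_wrist_torque())
    if h: break
ctrl.sleep(.3); print(ctrl.current_contact_force(),ctrl.current_t())
cv2.imwrite("pics/w2.png",ctrl.read_camera("wrist")[100:330,180:460].repeat(2,0).repeat(2,1))
```

```text
0.4004740794358899 [-0.6763 -0.2771 -1.2116]
0.038 False [0.3231 0.3341 0.0378] [ 0.3272  0.6937 -0.6247] [ 0.0206 -0.0123  0.0279]
0.032 False [0.3232 0.3342 0.0319] [-0.8662 -0.6443  2.5948] [-0.1013 -0.1202  0.0151]
0.0255 False [0.3231 0.3339 0.0254] [-0.0004 -3.6646  6.7416] [-0.6205 -0.1064 -0.0493]
[ 0.8792 -2.8575  5.7227] 5.4
```

View pics/w2.png

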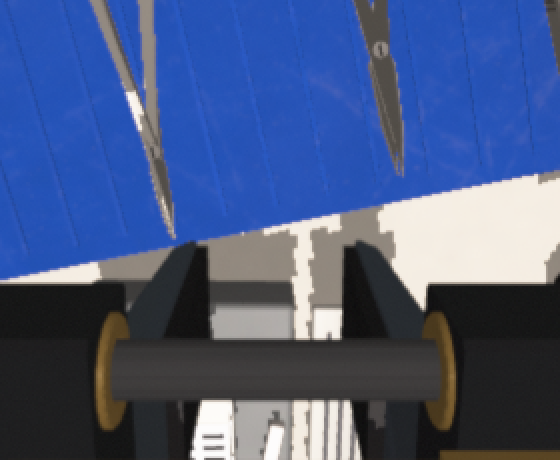

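Both fingertips are low: the right one presses the bar with about 6 N, and the left one is at deck height behind the cassette. Step 1 has held for more than 0.3 s. Now I'll push.

Run:
```python
from h import *
s=np.load("s.npy"); ax=np.array([np.cos(s[2]),np.sin(s[2]),0])
P=lambda x,z:place(s,[[x,0.025,z]])[0]
for x in (-.075,-.06,-.045,-.034,-.030,-.028,-.026,-.024,-.022):
    h=ctrl.move_l(P(x,.0255),vel=.035,contact_N=8); ctrl.sleep(.05)
    f=ctrl.current_contact_force(); t=ctrl.current_tool_pos()
    print(x,h,"actual",(t-P(0,0))@ax,t[2],"Fx",f@ax,f)
    if h: break
ctrl.sleep(.3); print(ctrl.current_contact_force()@ax,ctrl.current_t())
im=ctrl.read_camera("side")[200:265,305:405]
cv2.imwrite("pics/s1.png",cv2.resize(im,None,fx=7.5,fy=7.5,interpolation=cv2.INTER_CUBIC))
```

```text
-0.075 False actual -0.07422515835222962 0.025645284597495235 Fx 4.287461375632466 [ 3.8835 -2.6419  5.3582]
-0.06 True actual -0.07271472992689719 0.025505361182636598 Fx 3.278789999964578 [ 2.864  -2.6134  6.0684]
3.467263437576397 6.65
```

View pics/s1.png

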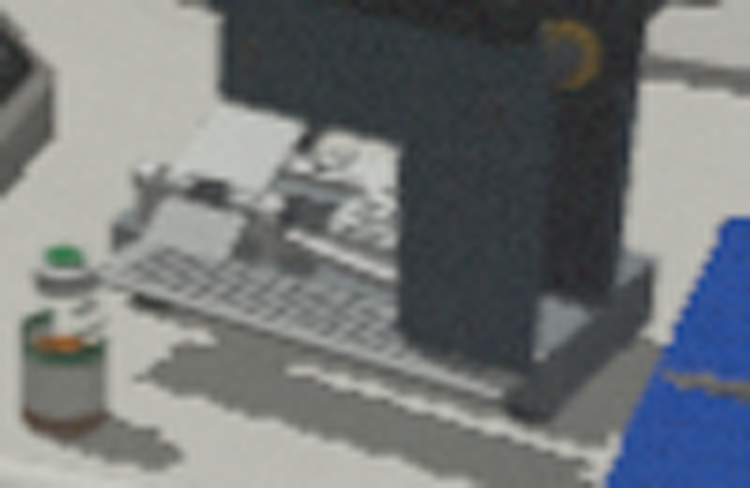

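The side view shows the bar level under the fingertip at (460,340), the flap raised at (245,140), and the cassette ahead of the other finger. The stop came only from friction reversing on the bar (±4 N), so I'll raise the threshold and continue.

Run:
```python
from h import *
s=np.load("s.npy"); ax=np.array([np.cos(s[2]),np.sin(s[2]),0])
P=lambda x,z:place(s,[[x,0.025,z]])[0]
for x,v,c in ((-.034,.03,16),(-.020,.015,14)):
    h=ctrl.move_l(P(x,.0255),vel=v,contact_N=c)
    f=ctrl.current_contact_force(); t=ctrl.current_tool_pos()
    print(x,h,"actual",(t-P(0,0))@ax,t[2],"Fx",f@ax,f)
    if h: break
ctrl.sleep(.4); t=ctrl.current_tool_pos(); print((t-P(0,0))@ax,ctrl.current_contact_force(),ctrl.current_t())
im=ctrl.read_camera("side")[200:265,305:405]
cv2.imwrite("pics/s2.png",cv2.resize(im,None,fx=7.5,fy=7.5,interpolation=cv2.INTER_CUBIC))
```

```text
-0.034 False actual -0.033938743178145506 0.025537914294225177 Fx -2.259261401549418 [-2.3246 -0.1656  5.4637]
-0.02 True actual -0.02773102452143361 0.025235377812833266 Fx -4.082493094421549 [-3.9758  0.9592 10.3607]
-0.02774215662079263 [-4.0284 -0.3053  8.0353] 9.1583
```

View pics/s2.png

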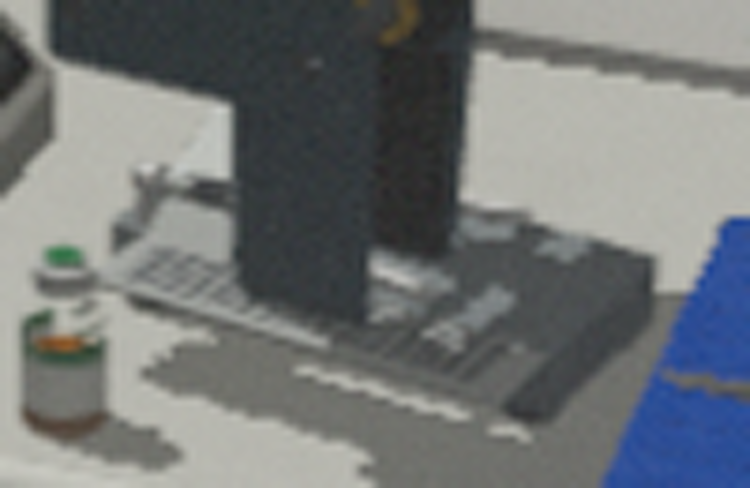

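The cassette is now under the flap, and the finger stopped at x = −27.7 mm (expected −26 ± 3). I'll check that it's really against the stop by pushing a little harder.

Run:
```python
from h import *
s=np.load("s.npy"); ax=np.array([np.cos(s[2]),np.sin(s[2]),0])
P=lambda x,z:place(s,[[x,0.025,z]])[0]
for x in np.arange(-.027,-.0215,.001):
    h=ctrl.move_l(P(x,.0255),vel=.01,contact_N=14); ctrl.sleep(.1)
    f=ctrl.current_contact_force(); t=ctrl.current_tool_pos()
    print(x,h,"actual",(t-P(0,0))@ax,t[2],"Fx",f@ax,f)
    if h or f@ax<-12: break
ctrl.sleep(.3);print(ctrl.current_contact_force(),ctrl.current_t())
```

```text
-0.027 False actual -0.02770967590575726 0.02538509226028206 Fx -6.07958269072554 [-6.5172 -1.9127  8.5978]
-0.026 False actual -0.027512835451678524 0.025287889110768413 Fx -11.211718727668591 [-11.2248   0.9197   9.1526]
-0.024999999999999998 False actual -0.027232529807195913 0.025209546214981948 Fx -17.62467749179195 [-17.2077   3.8962  10.4244]
[-16.2043   3.8557  11.3016] 10.6
```

It's a rigid stop: the force rises to 17 N with less than 0.5 mm of motion, so the cassette is home. I'll back off 2 mm, lift so the flap closes, and check.

Run:
```python
from h import *
s=np.load("s.npy"); P=lambda x,z:place(s,[[x,0.025,z]])[0]
ctrl.move_l(P(-.030,.0255),vel=.02)
ctrl.move_l(P(-.032,.05),vel=.03); ctrl.move_l(P(-.05,.20),vel=.12); ctrl.sleep(.3)
T_=ctrl.current_tool_pos(),ctrl.current_eef_rot()
im=ctrl.read_camera("wrist")
p,T=campose("wrist",T_); c=place(s,np.array([[-10,14.2,30],[-10,-14.2,30]])/1e3)
print(proj(p,T,c), ctrl.current_contact_force(),ctrl.current_t())
cv2.imwrite("pics/w3.png",cv2.resize(im[147:275,250:390],None,fx=5,fy=4.6,interpolation=cv2.INTER_CUBIC)[:600])
si=cv2.resize(ctrl.read_camera("side")[200:265,305:405],None,fx=5,fy=5,interpolation=cv2.INTER_CUBIC)
a=cv2.resize(im[147:272,270:350],None,fx=3.6,fy=3.6,interpolation=cv2.INTER_CUBIC)
o=np.zeros((460,800,3),np.uint8); o[:a.shape[0],:a.shape[1]]=a; o[:325,295:795]=si; cv2.imwrite("pics/f.png",o)
```

```text
[[306.9977 222.7129]
 [280.7448 222.698 ]] [-0.4794  0.8942  0.0247] 13.725
```

View pics/f.png

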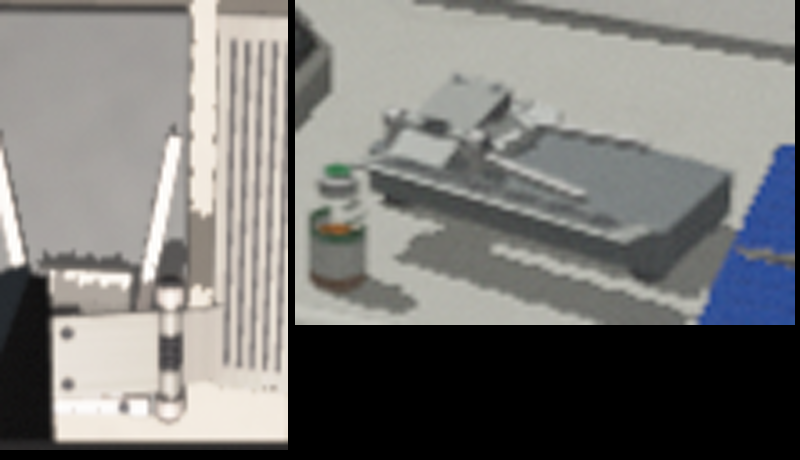

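The label end's rear edge is at row ≈222, where 222.7 is predicted for fully home. The cassette is straight between the rails, the flap rests on it, the vial hasn't moved, and the arm is clear.

```bash
python3 -c "
from bench import ctrl
print(ctrl.sign_off())"
```

```text
the job is handed in; nothing more can be done
None
```

I pushed the cassette home against the end stop, let the flap close on it, moved the arm clear and handed the job in at about 14 s of the 40 s allowed; no verdict came back.

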